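Empty and nest the craft cups on the library table

TASK

Clear up after craft hour: take the yellow glue stick and the purple marker out of the cups and stand the glue stick in the white bin and the marker in the red bin. Once both are put away, nest the emptied blue cup inside the orange one and then the green cup inside the blue one, each straight and fully home, without forcing them. Leave the orange cup standing where it is, and do not disturb the pumpkin, the book or the stamp.

Things in the scene. Friction and masses are not known exactly. Their poses are not given: they have to be found in the camera images.
- orange_cup: orange tapered open plastic craft cup, round, 100 mm tall, outer diameter 44 mm at the foot, 69 mm at the rim, wall 2.5 mm, 90 g; inner floor raised 38 mm above the foot, 48 mm across. Origin: centre of the underside, z up its axis. Empty; it stays where it is as the bottom of the stack.
- blue_cup: blue tapered open plastic craft cup, round, 100 mm tall, outer diameter 44 mm at the foot, 69 mm at the rim, wall 2.5 mm, 90 g; inner floor raised 38 mm above the foot, 48 mm across. Origin: centre of the underside, z up its axis. It starts holding the glue stick or the marker. Nested, its origin is 38 mm above the orange cup's: its top 38 mm stays exposed; about 2 mm play all round.
- green_cup: green tapered open plastic craft cup, round, 100 mm tall, outer diameter 44 mm at the foot, 69 mm at the rim, wall 2.5 mm, 90 g; inner floor raised 38 mm above the foot, 48 mm across. Origin: centre of the underside, z up its axis. It starts holding the other of the two. Nested, its origin is 38 mm above the blue cup's, with the same exposed top and play.
- glue_stick: glue stick, yellow barrel with a white cap, upright cylinder 28 mm in diameter, 112 mm tall, 40 g; origin at the centre of its foot, z to its cap. It starts standing on the inner floor of the blue or green cup, sticking out 50 mm above the rim.
- marker: fat purple marker with a white band, upright cylinder 22 mm in diameter, 120 mm tall, 30 g; origin at the centre of its foot, z to its cap. It starts standing on the inner floor of the other cup, sticking out 58 mm above the rim.
- white_bin: white square open bin fixed to the table, 80 x 80 mm outside, 55 mm tall, walls 4 mm, inner floor 4 mm above the table; origin at the centre of its underside, sides along its x and y.
- red_bin: red square open bin, the same size and also fixed; origin at the centre of its underside, sides along its x and y.
- pumpkin: small orange pumpkin decoration, 84 mm across, 75 mm tall with its stem, loose; origin at the centre of its underside. Leave alone.
- book: closed blue hardback book lying flat, 130 x 190 x 24 mm (x, y, z), loose; origin at the centre of its underside. Leave alone.
- stamp: hand stamp with a red turned handle and a pale wooden foot, foot 30 x 50 mm (x, y), 64 mm tall, loose; origin at the centre of its underside. Leave alone.
Mind the look-alikes: they are no part of the job. There is more than one size of the marker; the job needs the middle-sized.

How it is judged:
By the outcome, as a careful person would: the job done as asked, in the order asked, and still so for the second after the job is handed in, with the robot touching nothing.
It also fails if it takes over 72 s, if anything falls off the work surface, if the arm or the gripper's body presses on something with over 40 N, if the wrist force passes 120 N, or if a joint passes its speed limit or range.

ROBOT

A 7-joint arm with a two-finger parallel gripper is mounted at the origin on the work surface. World frame = base frame: x ahead of the robot, y to its left, z up, the work surface at z = 0. Lengths are in m, angles in rad, forces in N, time in s.
With the tool pointing down it reaches from about 0.425 to 0.95 m from the base axis. Payload 16.7 kg.
Tool frame: the origin (TCP) lies at the very end of the fingers, on their centre line; the grasp point (between the pads) lies 19 mm behind it; z points along the fingers, y is the line along which they close (so a half turn about z gives the same grasp; the last joint's range is limited). The gripper opens to 94 mm and grips with 3 to 60 N. Pads are 16 mm wide; open, the fingers measure 119 mm over their backs; the gripper's body (75 mm by 177 mm) begins 78 mm behind the grasp point.
Start: joints at [-1.482, 0.426, 0.074, 1.606, -0.034, 1.111, -0.067], TCP at [0.16, 0.656, 0.181] pointing down, gripper open.
Joint ranges: [-2.85, 2.85], [-0.5, 2.14], [-1.23, 1.37], [0.21, 2.46], [-1.02, 4.16], [0.16, 2.05], [-2.73, 2.73]. Speed limits (rad/s): [1.89, 1.89, 2.39, 2.39, 3.01, 3.01, 3.01].

INTERFACE

Orientations are given as a rotation vector (axis times angle).
In Python, from plant import sensors, eyes, workorder gives the robot as it stands.
- The arm moves only by the tool step_arm, never from a script. Its argument "deltas" is text: rows parted by semicolons, each of 7 numbers parted by spaces: the shift along the world's x, y, z in mm, then the turn, a rotation vector about the world's x, y, z in rad, then the finger opening in mm, from 0 to 94. In form: tx ty tz ax ay az gripper; .... A call has 1 to 20 rows; each row is the pose to reach, as a shift and turn from the pose commanded when the call began; what a row does not reach only later rows make up. A row lasts 1/8 s, in which the tool goes at most 62.5 mm and 10.7 degrees, less where a joint would pass 70% of its speed; a pose out of reach is approached as far as the arm can. A call with a gripper value outside its range is refused whole. The fingers move at their own pace and stop on an object; "grip_force" is the grip in N (left out, the last holds). Time passes only in rows, so rows that repeat a pose let the fingers close. It gives the time, the measured TCP pose, the force, the opening and the grip force at its end, in the units of the state.
- sensors.read_state(): the state, without advancing time (a new reading comes with each control period).
- eyes.read_camera(name): name is "side" or "top"; returns a dict with "frame" (420x560x3 uint8, red, green, blue), "fx", "fy", "cx", "cy" (pixels), "world_from_camera" (4x4, takes a point from camera to world coordinates). Camera axes: x right, y down, z forward; pixel columns grow to the right and rows downward; lengths in m; the calibration is good to about 2 mm. A picture is of the moment at which its call begins. There is no depth.
- workorder.job_done(): hands the job in; it is judged then, once.
Trained networks look in the newest picture that a camera, given by its name, has taken for a name from the list of things; names that differ only in an ending like _2 or _b are one class to them, and where a whole thing is asked for, a point or a joint stands for the part that bears it (a point fixed in the world has none). Each returns a list of dicts, best first, with "confidence" (0 to 1); they miss things now and then, are a little off and sometimes report something else, mostly with a low value. They report only what shows in the picture. A call takes as long as a camera call. They do not tell look-alikes from the thing itself.
- eyes.spot_in(camera, thing): "extent" ([left, top, right, bottom] in pixels, round what is visible of it).
- eyes.landmark_of(camera, thing): "uv" ([column, row] in pixels: a listed point, or the origin of a listed thing).
The state is a dict: "time": time; "joint_positions": joint angles; "joint_vel": joint speeds; "effort": joint torques, N m; "position": TCP position; "eef_rot": TCP orientation; "force": force on the tool from outside, world axes, zero at the start; "torque": the same for the moment, N m; "finger_gap": opening from 0.0 (shut) to 1.0 (fully open); "grasp_force": force on a finger pad.
Only numpy, scipy, OpenCV 4.12 (cv2) and the standard library are available. Lean on these libraries where they do the work, as an engineer would, in place of code of your own. Each camera call takes 0.05 s, during which the arm holds its last target. There are 200 camera calls.

## Working session

There is one attempt and no reset: what is moved stays moved. The work goes in short steps, Python scripts to look and compute and a tool call to move; the robot and the scene stay as the last step left them, time stands still between calls to the robot, and variables do not carry over. Pictures are saved under pics/ and viewed, at most 13 in all, crops included, and the job is handed in when it is done.

Besides the shell and the picture viewer there is one more tool, called after "Call:" as name(argument=value, ...), one argument or row to a line, values as JSON. step_arm: Moves the arm, as the interface text tells. Its arguments: {"type":"object","properties":{"deltas":{"type":"string"},"grip_force":{"type":"number"}},"required":["deltas"]}

```bash
ls; mkdir -p pics; cat > h.py <<'E'
import numpy as np,cv2
from plant import sensors,eyes,workorder
def cam(n):
    return eyes.read_camera(n)
def proj(c,p):
    T=np.linalg.inv(c["world_from_camera"]);q=T[:3,:3]@np.array(p)+T[:3,3]
    return np.array([c["fx"]*q[0]/q[2]+c["cx"],c["fy"]*q[1]/q[2]+c["cy"]])
def ray(c,uv,z):
    T=np.array(c["world_from_camera"]);d=T[:3,:3]@np.array([(uv[0]-c["cx"])/c["fx"],(uv[1]-c["cy"])/c["fy"],1])
    o=T[:3,3];return o+d*(z-o[2])/d[2]
E
python3 - <<'E'
from h import *
for n in("top","side"):
    c=cam(n);cv2.imwrite(f"pics/{n}0.png",c["frame"][:,:,::-1]);print(n,c["fx"],np.round(c["world_from_camera"],3).tolist())
    for t in "orange_cup blue_cup green_cup glue_stick marker white_bin red_bin pumpkin book stamp".split():
        print(t,[(np.round(d["uv"]).tolist(),round(d["confidence"],2)) for d in eyes.landmark_of(n,t)],[(np.round(d["extent"]).tolist(),round(d["confidence"],2)) for d in eyes.spot_in(n,t)])
print(sensors.read_state())
E
```

```text
pics
top 536.7339187111567 [[0.004, -0.984, 0.176, 0.269], [-1.0, -0.003, 0.006, -0.005], [-0.006, -0.176, -0.984, 1.447], [0.0, 0.0, 0.0, 1.0]]
orange_cup [([269.0, 229.0], 0.67)] [([254.0, 212.0, 283.0, 233.0], 0.9)]
blue_cup [([348.0, 239.0], 0.88)] [([338.0, 219.0, 367.0, 245.0], 0.79)]
green_cup [([199.0, 227.0], 0.96)] [([180.0, 209.0, 209.0, 234.0], 0.96)]
glue_stick [([162.0, 180.0], 0.61), ([197.0, 225.0], 0.51)] [([184.0, 212.0, 200.0, 231.0], 0.7), ([131.0, 241.0, 155.0, 252.0], 0.49)]
marker [([352.0, 233.0], 0.72), ([378.0, 238.0], 0.65), ([360.0, 274.0], 0.62)] [([354.0, 262.0, 370.0, 275.0], 0.75)]
white_bin [([247.0, 179.0], 0.71)] [([227.0, 158.0, 265.0, 196.0], 0.74), ([346.0, 223.0, 360.0, 238.0], 0.16)]
red_bin [([320.0, 178.0], 0.75)] [([301.0, 155.0, 339.0, 194.0], 0.86)]
pumpkin [([166.0, 181.0], 0.57)] [([146.0, 163.0, 176.0, 193.0], 0.8)]
book [([408.0, 192.0], 0.77)] [([371.0, 163.0, 450.0, 215.0], 0.67)]
stamp [([145.0, 248.0], 0.51)] [([134.0, 240.0, 155.0, 254.0], 0.77)]
side 469.64508996239584 [[0.969, -0.185, 0.165, 0.345], [-0.247, -0.667, 0.703, -0.75
[... 1019 characters left out ...]
s': array([-1.48147535,  0.42609261,  0.0738965 ,  1.6059958 , -0.03408584,
        1.11080353, -0.06705462]), 'joint_vel': array([-6.53947522e-04,  1.14657437e-03, -1.77908726e-03,  1.18768335e-03,
       -1.97506844e-03, -4.77568196e-05,  1.71223364e-04]), 'effort': array([-1.18663370e-04, -9.35517812e+01,  3.66279647e+00, -4.54541659e+01,
       -4.90703119e-02,  1.31689024e-02,  1.00435722e-05]), 'position': array([0.15968697, 0.65580153, 0.18107348]), 'eef_rot': array([-3.74249870e-01, -3.11919752e+00,  6.22654809e-05]), 'force': array([ 0.59807794, -0.01695318,  0.66673326]), 'torque': array([-0.00634494,  0.01420233,  0.01483479]), 'grasp_force': 0.0, 'finger_gap': 0.9967329001935179}
```

View pics/top0.png

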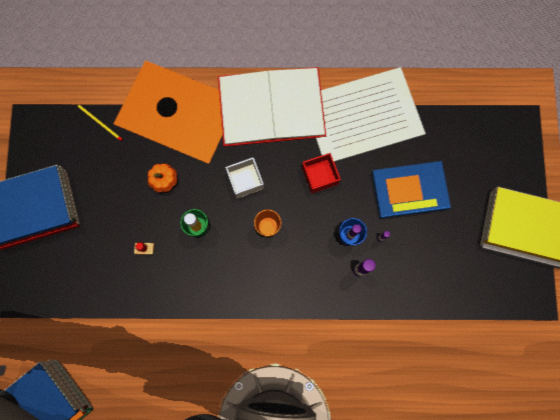

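View pics/side0.png

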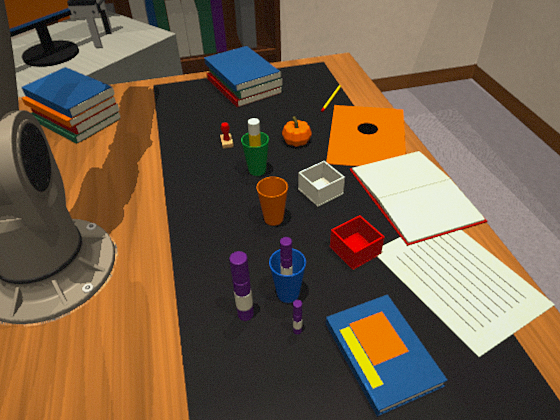

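The scene holds three purple markers: a tall one (side 240,285), the one in the blue cup (side 286,255) and a small one (side 297,318). The middle-sized one is in the blue cup. The glue stick, with its white cap, is in the green cup (side 253,130). Next I'll fit the silhouettes in both views and check in one crop.

```bash
cat >> h.py <<'E'
from scipy.optimize import least_squares
A=np.linspace(0,2*np.pi,24,endpoint=False);D=np.c_[np.cos(A),np.sin(A)]
def circ(r,z):
    t=np.linspace(0,2*np.pi,40);return np.c_[r*np.cos(t),r*np.sin(t),0*t+z]
CUP=np.r_[circ(.022,0),circ(.0345,.1)]
s=.04;BIN=np.array([[a,b,z] for a in(-s,s) for b in(-s,s) for z in(0,.055)])
HUE={"orange":(5,17),"blue":(108,128),"green":(45,85),"red":(-6,4),"purple":(132,155)}
def mask(f,col,box,m=6):
    h=cv2.cvtColor(f,cv2.COLOR_RGB2HSV).astype(int);H=(h[...,0]+20)%180-20
    if col=="white": k=(h[...,1]<60)&(h[...,2]>60)
    else: k=(H>=HUE[col][0])&(H<=HUE[col][1])&(h[...,1]>110)&(h[...,2]>30)
    z=np.zeros(k.shape,np.uint8);l,t,r,b=[int(v) for v in box];z[t-m:b+m,l-m:r+m]=k[t-m:b+m,l-m:r+m]
    n,L,S,_=cv2.connectedComponentsWithStats(z)
    return L==1+np.argmax(S[1:,4])
def sup(p): return (np.asarray(p)@D.T).max(0)
def fit(model,obs,x0,yaw=False,z0=0.):
    "obs: list of (cam,mask)"
    def pts(x):
        a=x[2] if yaw else 0;R=np.array([[np.cos(a),-np.sin(a),0],[np.sin(a),np.cos(a),0],[0,0,1]])
        return model@R.T+[x[0],x[1],z0]
    S=[(c,sup(np.argwhere(m)[:,::-1])+.5*np.abs(D).max(1)) for c,m in obs]
    def f(x): return np.concatenate([sup([proj(c,q) for q in pts(x)])-s for c,s in S])
    r=least_squares(f,x0,loss="soft_l1",x_scale=.01);return r.x,f(r.x).reshape(len(S),-1)
def report(n,r): print(n,np.round(r[0],4),"res/cam mean|.|",np.round(np.abs(r[1]).mean(1),2))
E
python3 - <<'E'
from h import *
T=cam("top");S=cam("side")
B={"orange":([254,212,283,233],[255,174,290,224]),"blue":([338,219,367,245],[268,250,305,302]),"green":([180,209,209,234],[240,134,269,173]),"white":([227,158,265,196],[299,163,343,205]),"red":([301,155,339,194],[330,215,386,271])}
for n,(a,b) in B.items():
    M=[(T,mask(T["frame"],n,a)),(S,mask(S["frame"],n,b))]
    isb=n in("white","red");p=ray(T,[(a[0]+a[2])/2,(a[1]+a[3])/2],.05)
    x0=[p[0],p[1]]+([.2] if isb else [])
    for sub in(M,M[:1],M[1:]): report(n,fit(BIN if isb else CUP,sub,x0,isb))
for n,zt,tu,su in(("glue",.15,(191,217),(253,119)),("marker",.158,(356,230),(286,238))):
    print(n,ray(T,tu,zt),ray(S,su,zt))
a=cv2.resize(T["frame"][195:285,170:400],None,fx=3.4,fy=3.4,interpolation=2)
b=cv2.resize(S["frame"][110:340,215:315],None,fx=2.5,fy=2.5,interpolation=2)
w=np.zeros((600,785,3),np.uint8);w[:a.shape[0],:a.shape[1]]=a
b=np.rot90(b);w[310:310+b.shape[0],:b.shape[1]]=b
cv2.imwrite("pics/c1.png",w[:,:,::-1])
E
```

```text
orange [0.5026 0.0183] res/cam mean|.| [0.86 0.66]
orange [0.502  0.0182] res/cam mean|.| [0.86]
orange [0.503  0.0186] res/cam mean|.| [0.66]
blue [ 0.4808 -0.2004] res/cam mean|.| [ 0.55 14.11]
blue [ 0.4809 -0.1999] res/cam mean|.| [0.55]
blue [ 0.4809 -0.2028] res/cam mean|.| [14.14]
green [0.5033 0.2063] res/cam mean|.| [0.4  0.42]
green [0.5033 0.2062] res/cam mean|.| [0.4]
green [0.5032 0.2067] res/cam mean|.| [0.42]
white [0.6389 0.0822 0.3688] res/cam mean|.| [0.34 0.35]
white [0.639  0.0821 0.3624] res/cam mean|.| [0.34]
white [0.6389 0.0824 0.3753] res/cam mean|.| [0.35]
red [ 0.6514 -0.1247  0.3491] res/cam mean|.| [0.39 0.3 ]
red [ 0.651  -0.1254  0.3481] res/cam mean|.| [0.37]
red [ 0.6518 -0.124   0.3545] res/cam mean|.| [0.23]
glue [0.50603901 0.20443611 0.15      ] [0.50475074 0.21720775 0.15      ]
marker [ 0.47358955 -0.1988797   0.158     ] [ 0.48084656 -0.19393196  0.158     ]
```

View pics/c1.png

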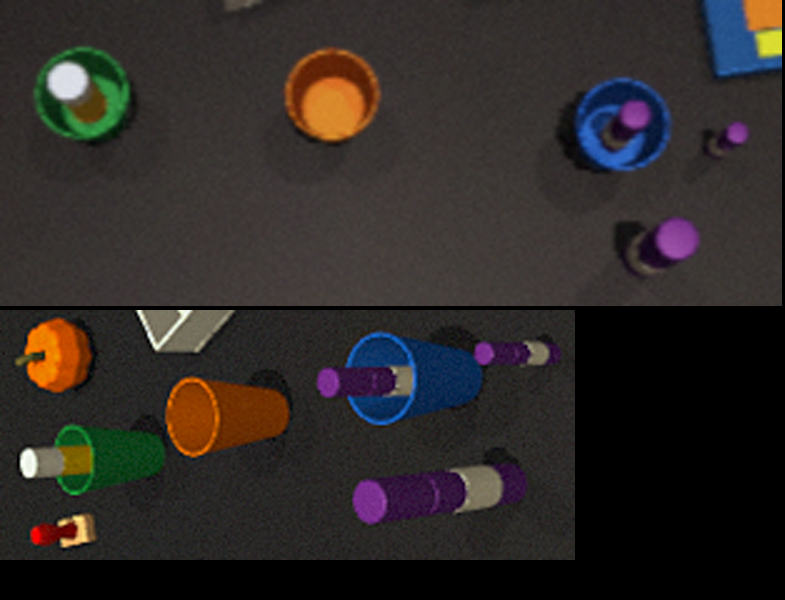

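```bash
python3 - <<'E'
from h import *
T=cam("top");S=cam("side")
for n,zt,tu,su in(("glue",.15,(190,219.1),(253.8,121.2)),("marker",.158,(357,228.5),(286.2,241.2))):
    print(n,np.round(ray(T,tu,zt),4),np.round(ray(S,su,zt),4))
print("tall base",ray(S,(245,311),0),ray(T,(360,274),0),"small",ray(S,(297,333),0),"tall top h150",ray(S,(240,257),.15),ray(T,(368.5,265),.15))
print("pump",ray(T,(162,178),.04),"stamp",ray(T,(145,248),0))
E
```

```text
glue [0.5008 0.2067 0.15  ] [0.5046 0.2072 0.15  ]
marker [ 0.4773 -0.2014  0.158 ] [ 0.4792 -0.2016  0.158 ]
tall base [ 0.38935507 -0.21772021  0.        ] [ 0.3790224  -0.23054698  0.        ] small [ 0.47437378 -0.29128561  0.        ] tall top h150 [ 0.3936292  -0.20936622  0.15      ] [ 0.38937532 -0.22824575  0.15      ]
pump [0.63308497 0.30397238 0.04      ] stamp [0.44751948 0.3511368  0.        ]
```

Call:
step_arm(
  deltas="40 -60 5 0 0 -0.12 60;80 -115 5 0 0 -0.27 60;120 -170 5 0 0 -0.43 60;165 -220 5 0 0 -0.6 60;210 -275 5 0 0 -0.77 60;255 -330 5 0 0 -0.94 60;300 -390 5 0 0 -0.94 60;330 -430 5 0 0 -0.94 60;345 -448 5 0 0 -0.94 60;345 -448 5 0 0 -0.94 60",
  grip_force=15,
)

```text
time: 3.55
position: [0.5071, 0.2035, 0.1864]
eef_rot: [1.754, 2.605, 0.0]
force: [0.2, -0.1, -0.0]
finger_gap: 0.638
grasp_force: 0.0
```

Call:
step_arm(
  deltas="-2 -1 -20 0 0 0 60;-2 -1 -50 0 0 0 60;-2 -1 -77 0 0 0 60;-2 -1 -77 0 0 0 60;-2 -1 -77 0 0 0 20;-2 -1 -77 0 0 0 20;-2 -1 -77 0 0 0 20;-2 -1 -77 0 0 0 20;-2 -1 -77 0 0 0 20",
  grip_force=15,
)

```text
time: 4.68
position: [0.5031, 0.207, 0.1095]
eef_rot: [1.746, 2.611, 0.001]
force: [0.1, 0.6, 6.4]
finger_gap: 0.291
grasp_force: 15.0
```

Call:
step_arm(
  deltas="0 0 30 0 0 0 20;0 0 65 0 0 0 20;0 0 85 0 0 0 20;0 0 85 0 0 0 20;30 -28 85 0 0 0 20;70 -65 85 0 0 0 20;110 -101 85 0 0 0 20;136 -125 85 0 0 0 20;136 -125 85 0 0 0 20;136 -125 85 0 0 0 20",
)

```text
time: 5.92
position: [0.6379, 0.0822, 0.1928]
eef_rot: [-1.745, -2.61, 0.002]
force: [0.3, 0.8, -0.8]
finger_gap: 0.289
grasp_force: 15.0
```

```bash
python3 - <<'E'
from h import *
S=cam("side");T=cam("top")
a=cv2.resize(S["frame"][60:230,220:400],(400,378));b=cv2.resize(T["frame"][120:260,160:300],(378,378))
cv2.imwrite("pics/c2.png",np.hstack([a,b])[:,:,::-1])
print(sensors.read_state()["force"])
E
```

```text
[0.04284655 0.95855459 0.43349608]
```

View pics/c2.png

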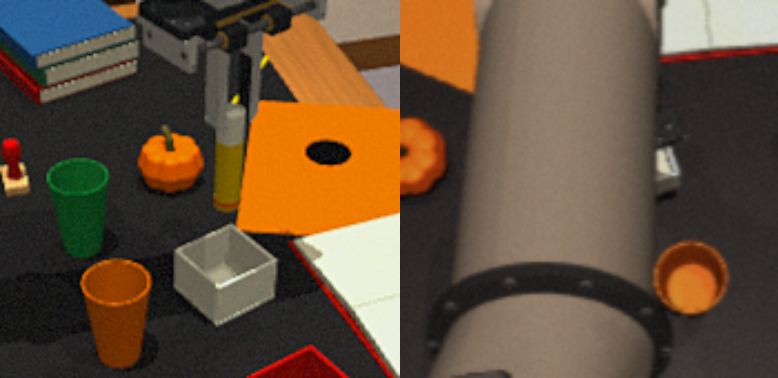

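The left crop shows the glue stick hanging straight above the white bin, and the green cup still upright and empty. Lowering now.

Call:
step_arm(
  deltas="1 0 -40 0 0 0 20;1 0 -80 0 0 0 20;1 0 -108 0 0 0 20;1 0 -114 0 0 0 20;1 0 -118 0 0 0 20;1 0 -119 0 0 0 20;1 0 -119 0 0 0 20",
)

```text
time: 6.9
position: [0.6401, 0.082, 0.0759]
eef_rot: [1.746, 2.611, 0.002]
force: [0.1, -0.8, -0.4]
finger_gap: 0.292
grasp_force: 15.0
```

Call:
step_arm(
  deltas="0 0 -2 0 0 0 20;0 0 -2 0 0 0 20;0 0 -2 0 0 0 45;0 0 -2 0 0 0 45;0 0 -2 0 0 0 45;0 0 30 0 0 0 50;0 0 80 0 0 0 60;0 0 118 0 0 0 60;-20 -40 120 0 0 -0.16 60;-50 -85 120 0 0 -0.34 60;-80 -135 120 0 0 -0.52 60;-105 -180 120 0 0 -0.7 60;-130 -225 120 0 0 -0.88 60;-150 -260 120 0 0 -1.06 60;-162 -283 120 0 0 -1.18 60;-162 -283 120 0 0 -1.18 60;-162 -283 120 0 0 -1.18 60",
)

```text
time: 9.02
position: [0.478, -0.2006, 0.195]
eef_rot: [-2.903, -1.201, -0.0]
force: [0.7, 0.0, -0.4]
finger_gap: 0.636
grasp_force: 0.0
```

```bash
python3 - <<'E'
from h import *
S=cam("side");T=cam("top")
print(np.round(ray(T,(190,219.1),.15),3))
a=cv2.resize(S["frame"][140:340,200:400],(400,400));b=cv2.resize(T["frame"][140:280,220:390],(400,329));b=np.vstack([b,np.zeros((71,400,3),np.uint8)])
cv2.imwrite("pics/c3.png",np.hstack([a,b])[:,:,::-1])
E
```

```text
[0.501 0.207 0.15 ]
```

View pics/c3.png

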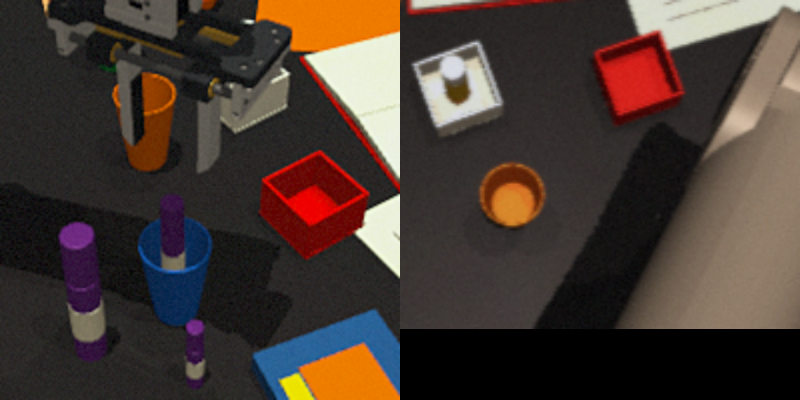

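The top view shows the glue stick standing in the white bin. The gripper is above the marker in the blue cup and clear of the tall and small ones.

Call:
step_arm(
  deltas="0 -1 -30 0 0 0 60;0 -1 -65 0 0 0 60;0 -1 -82 0 0 0 60;0 -1 -82 0 0 0 60;0 -1 -82 0 0 0 14;0 -1 -82 0 0 0 14;0 -1 -82 0 0 0 14;0 -1 -82 0 0 0 14;0 -1 -82 0 0 0 14",
  grip_force=12,
)

```text
time: 10.25
position: [0.4778, -0.2022, 0.1132]
eef_rot: [-2.904, -1.198, -0.0]
force: [0.0, -0.0, 3.5]
finger_gap: 0.231
grasp_force: 12.0
```

Call:
step_arm(
  deltas="0 0 30 0 0 0 14;0 0 65 0 0 0 14;0 0 85 0 0 0 14;0 0 85 0 0 0 14;35 15 85 0 0 0 14;80 35 85 0 0 0 14;125 55 85 0 0 0 14;160 71 85 0 0 0 14;173 77 85 0 0 0 14;173 77 85 0 0 0 14;173 77 50 0 0 0 14;173 77 10 0 0 0 14;173 77 -20 0 0 0 14;173 77 -29 0 0 0 14;173 77 -33 0 0 0 14;173 77 -34 0 0 0 14;173 77 -34 0 0 0 14",
)

```text
time: 12.38
position: [0.6511, -0.1253, 0.08]
eef_rot: [2.904, 1.198, 0.002]
force: [-0.8, 1.1, -0.5]
finger_gap: 0.228
grasp_force: 12.0
```

Call:
step_arm(
  deltas="0 0 -2 0 0 0 14;0 0 -2 0 0 0 14;0 0 -2 0 0 0 40;0 0 -2 0 0 0 40;0 0 -2 0 0 0 40;0 0 30 0 0 0 60;0 0 80 0 0 0 92;0 60 110 0 0 0 92;0 120 110 0 0 0 92;0 150 110 0 0 0 92;0 150 110 0 0 0 92",
)

```text
time: 13.75
position: [0.6506, 0.0283, 0.1887]
eef_rot: [-2.9, -1.205, 0.0]
force: [-0.8, -0.7, 0.5]
finger_gap: 0.976
grasp_force: 0.0
```

```bash
python3 - <<'E'
from h import *
T=cam("top");S=cam("side")
B={"orange":([254,212,283,233],[255,174,290,224]),"blue":([338,219,367,245],[268,250,305,302]),"green":([180,209,209,234],[240,134,269,173])}
for n,(a,b) in B.items():
    M=[(T,mask(T["frame"],n,a,3)),(S,mask(S["frame"],n,b,3))];p=ray(T,[(a[0]+a[2])/2,(a[1]+a[3])/2],.05)
    for sub in(M,M[:1],M[1:]): report(n,fit(CUP,sub,p[:2]))
cv2.imwrite("pics/c4.png",np.hstack([cv2.resize(S["frame"][100:340,200:400],(400,480)),cv2.resize(T["frame"][130:290,160:400],(399,266))[:, :].copy().__class__ and cv2.copyMakeBorder(cv2.resize(T["frame"][130:290,160:400],(399,266)),0,214,0,0,0)])[:,:,::-1])
E
```

```text
orange [0.5029 0.0186] res/cam mean|.| [0.89 0.71]
orange [0.5028 0.0184] res/cam mean|.| [0.89]
orange [0.503  0.0187] res/cam mean|.| [0.72]
blue [ 0.4809 -0.1994] res/cam mean|.| [ 0.57 17.54]
blue [ 0.4809 -0.1996] res/cam mean|.| [0.56]
blue [ 0.4819 -0.1932] res/cam mean|.| [17.45]Traceback (most recent call last):
  File "<stdin>", line 5, in <module>
  File "h.py", line 24, in mask
    return L==1+np.argmax(S[1:,4])
                ~~~~~~~~~^^^^^^^^^
    return _wrapfunc(a, 'argmax', axis=axis, out=out, **kwds)
    return bound(*args, **kwds)
ValueError: attempt to get argmax of an empty sequence
```

```bash
python3 - <<'E'
from h import *
S=cam("side");T=cam("top")
h=cv2.cvtColor(S["frame"],cv2.COLOR_RGB2HSV);print(h[260:300:8,287].tolist())
HUE["blue"]=(100,128)
for n,b in (("blue",[268,250,305,302]),("green",[240,134,269,173])):
    m=mask(S["frame"],n,b,3);print(m.sum());p=[.48,-.2] if n=="blue" else [.503,.206]
    report(n,fit(CUP,[(S,m)],p))
t=cv2.copyMakeBorder(cv2.resize(T["frame"][130:290,160:400],(399,266)),0,214,0,0,0)
cv2.imwrite("pics/c4.png",np.hstack([cv2.resize(S["frame"][100:340,200:400],(400,480)),t])[:,:,::-1])
E
```

```text
[[107, 214, 112], [107, 219, 112], [106, 227, 146], [108, 225, 84], [104, 249, 81]]
1557
blue [ 0.4807 -0.1989] res/cam mean|.| [0.56]
967
green [0.5033 0.2073] res/cam mean|.| [0.38]
```

View pics/c4.png

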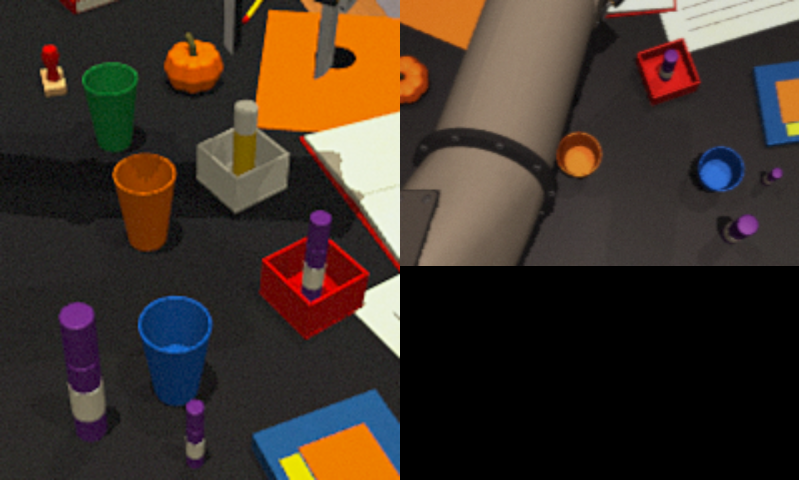

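Both sticks stand in their bins (glue at crop 245,140; marker at crop 318,255). Blue cup next.

Call:
step_arm(
  deltas="-35 -45 0 0 0 0 94;-75 -95 0 0 0 0 94;-115 -150 0 0 0 0 94;-150 -198 0 0 0 0 94;-170 -224 0 0 0 0 94;-170 -224 0 0 0 0 94;-170 -224 -30 0 0 0 94;-170 -224 -60 0 0 0 94;-170 -224 -70 0 0 0 94;-170 -224 -70 0 0 0 94;-170 -224 -70 0 0 0 94",
)

```text
time: 15.32
position: [0.4813, -0.1995, 0.12]
eef_rot: [2.904, 1.198, 0.002]
force: [-0.9, -0.1, -0.4]
finger_gap: 1.005
grasp_force: 0.0
```

Call:
step_arm(
  deltas="0 0 -25 0 0 0 94;0 0 -45 0 0 0 94;0 0 -48 0 0 0 94;0 0 -48 0 0 0 94;0 0 -48 0 0 0 60;0 0 -48 0 0 0 60;0 0 -48 0 0 0 60;0 0 -48 0 0 0 60;0 0 -48 0 0 0 60",
  grip_force=12,
)

```text
time: 16.45
position: [0.481, -0.1993, 0.0713]
eef_rot: [2.904, 1.198, 0.001]
force: [0.2, -0.8, 4.6]
finger_gap: 0.733
grasp_force: 12.0
```

Call:
step_arm(
  deltas="0 0 20 0 0 0 60;0 0 60 0 0 0 60;0 0 100 0 0 0 60;0 0 120 0 0 0 60;0 0 120 0 0 0 60;5 40 120 0 0 0 60;10 90 120 0 0 0 60;15 140 120 0 0 0 60;20 190 120 0 0 0 60;22 218 120 0 0 0 60;22 218 120 0 0 0 60;22 218 120 0 0 0 60",
)

```text
time: 17.95
position: [0.5021, 0.0181, 0.1903]
eef_rot: [2.904, 1.198, -0.002]
force: [0.0, -0.8, -1.4]
finger_gap: 0.734
grasp_force: 12.0
```

```bash
python3 - <<'E'
from h import *
HUE["blue"]=(100,128)
S=cam("side");T=cam("top")
p=sensors.read_state()["position"];print(np.round(p,4))
uv=proj(S,[p[0],p[1],.17]);m=mask(S["frame"],"blue",[uv[0]-25,uv[1]-30,uv[0]+25,uv[1]+30],10);z=p[2]-.0713
print(m.sum())
report("blue",fit(CUP,[(S,m)],p[:2],z0=z))
report("orange",fit(CUP,[(S,mask(S["frame"],"orange",[255,174,290,224]))],[.503,.0186]))
cv2.imwrite("pics/c5.png",cv2.resize(S["frame"][60:240,200:360],(640,720))[:600,:,::-1])
E
```

```text
[0.5023 0.0177 0.1907]
1325
blue [0.5003 0.0177] res/cam mean|.| [0.38]
orange [0.5024 0.0168] res/cam mean|.| [0.55]
```

View pics/c5.png

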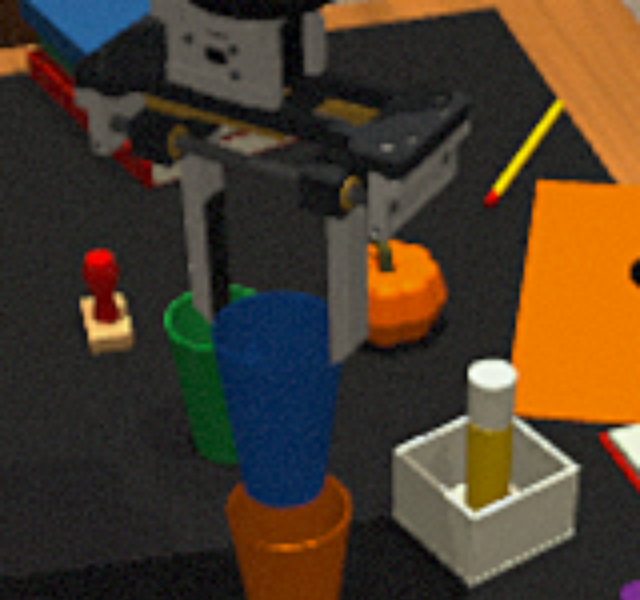

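The blue cup hangs straight, centred over the orange cup's mouth. Lowering it in.

Call:
step_arm(
  deltas="0 0 -25 0 0 0 60;0 0 -45 0 0 0 60;0 0 -60 0 0 0 60;0 0 -68 0 0 0 60;0 0 -73 0 0 0 60;0 0 -76 0 0 0 60;0 0 -78 0 0 0 60;0 0 -78 0 0 0 60",
)

```text
time: 19.05
position: [0.5028, 0.0189, 0.1132]
eef_rot: [-2.904, -1.199, -0.0]
force: [0.2, 0.7, -0.7]
finger_gap: 0.733
grasp_force: 12.0
```

Call:
step_arm(
  deltas="0 0 -2 0 0 0 60;0 0 -3 0 0 0 60;0 0 -4 0 0 0 60;0 0 -4 0 0 0 60",
)

```text
time: 19.55
position: [0.503, 0.0188, 0.1093]
eef_rot: [-2.904, -1.198, -0.001]
force: [-1.0, -0.2, 5.1]
finger_gap: 0.73
grasp_force: 12.0
```

Call:
step_arm(
  deltas="0 0 0 0 0 0 75;0 0 0 0 0 0 94;0 0 0 0 0 0 94;0 0 0 0 0 0 94;0 0 30 0 0 0 94;0 0 70 0 0 0 94;0 0 90 0 0 0 94;0 50 90 0 0 0 94;0 100 90 0 0 0 94;0 150 90 0 0 0 94;0 188 90 0 0 0 94;0 188 90 0 0 0 94;0 188 50 0 0 0 94;0 188 20 0 0 0 94;0 188 20 0 0 0 94",
)

```text
time: 21.42
position: [0.5017, 0.2052, 0.1278]
eef_rot: [2.904, 1.196, -0.005]
force: [-0.2, 0.5, 0.1]
finger_gap: 0.998
grasp_force: 0.0
```

```bash
python3 - <<'E'
from h import *
HUE["blue"]=(100,128)
S=cam("side");T=cam("top")
p=sensors.read_state()["position"];print(np.round(p,4))
TOP=np.r_[circ(.02975,.062),circ(.0345,.1)]
uv=proj(S,[.503,.0186,.12]);m=mask(S["frame"],"blue",[uv[0]-22,uv[1]-25,uv[0]+22,uv[1]+25])
for z in(.034,.038,.042,.048): report("blue z%.3f"%z,fit(TOP,[(S,m)],[.503,.0186],z0=z))
report("orange foot-side",fit(CUP,[(S,mask(S["frame"],"orange",[255,174,290,224]))],[.503,.0186]))
cv2.imwrite("pics/c6.png",cv2.resize(S["frame"][80:240,200:360],(600,600))[:,:,::-1])
E
```

```text
[0.5032 0.2061 0.13  ]
blue z0.034 [0.5037 0.023 ] res/cam mean|.| [0.6]
blue z0.038 [0.5027 0.0183] res/cam mean|.| [0.5]
blue z0.042 [0.5018 0.0136] res/cam mean|.| [0.41]
blue z0.048 [0.5003 0.0066] res/cam mean|.| [0.28]
orange foot-side [0.502  0.0162] res/cam mean|.| [0.84]
```

View pics/c6.png

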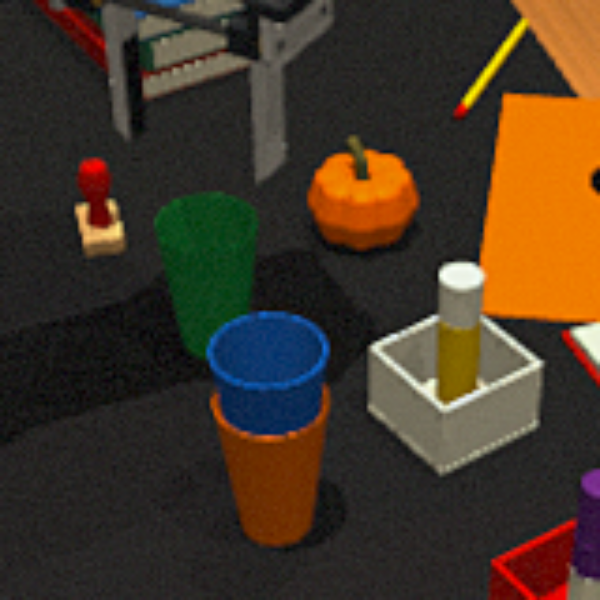

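The blue cup is nested straight in the orange cup: at a 38 mm nest height the fit gives the same x,y as the orange cup. Now the green cup.

Call:
step_arm(
  deltas="0 0 -25 0 0 0 94;0 0 -50 0 0 0 94;0 0 -58 0 0 0 94;0 0 -58 0 0 0 94;0 0 -58 0 0 0 94;0 0 -58 0 0 0 60;0 0 -58 0 0 0 60;0 0 -58 0 0 0 60;0 0 -58 0 0 0 60;0 0 -58 0 0 0 60",
)

```text
time: 22.78
position: [0.5028, 0.2068, 0.0711]
eef_rot: [-2.904, -1.198, -0.0]
force: [0.4, -0.8, 2.9]
finger_gap: 0.702
grasp_force: 12.0
```

Call:
step_arm(
  deltas="0 0 20 0 0 0 60;0 0 60 0 0 0 60;0 0 110 0 0 0 60;0 0 150 0 0 0 60;0 0 160 0 0 0 60;0 0 160 0 0 0 60;0 -30 160 0 0 0 60;0 -30 160 0 0 0 60;0 -30 160 0 0 0 60",
)

```text
time: 23.9
position: [0.5023, 0.1761, 0.2303]
eef_rot: [2.904, 1.197, -0.002]
force: [-0.1, 0.2, -1.1]
finger_gap: 0.711
grasp_force: 12.0
```

```bash
python3 - <<'E'
from h import *
S=cam("side");T=cam("top")
st=sensors.read_state();p=st["position"];print(np.round(p,4),st["finger_gap"])
uv=proj(S,[p[0],p[1],p[2]-.02]);m=mask(S["frame"],"green",[uv[0]-25,uv[1]-30,uv[0]+25,uv[1]+30],10)
def rot(a,b):return CUP@cv2.Rodrigues(np.array([a,b,0.]))[0].T
for z in(-.075,-.0713,-.066): report("green z%.3f"%z,fit(CUP,[(S,m)],p[:2],z0=p[2]+z))
best=min(((np.abs(fit(rot(a,b),[(S,m)],p[:2],z0=p[2]-.0713)[1]).mean(),a,b) for a in(-.06,0,.06) for b in(-.06,0,.06)));print(best)
l=int(uv[0]);t=int(uv[1]);cv2.imwrite("pics/c7.png",cv2.resize(S["frame"][max(t-80,0):t+120,l-80:l+120],(600,600))[:,:,::-1])
E
```

```text
[0.5025 0.1768 0.2306] 0.7118101802045519
green z-0.075 [0.4968 0.1874] res/cam mean|.| [4.18]
green z-0.071 [0.4954 0.1813] res/cam mean|.| [4.11]
green z-0.066 [0.4935 0.1727] res/cam mean|.| [4.02]
(np.float64(3.695477280882173), -0.06, -0.06)
```

View pics/c7.png

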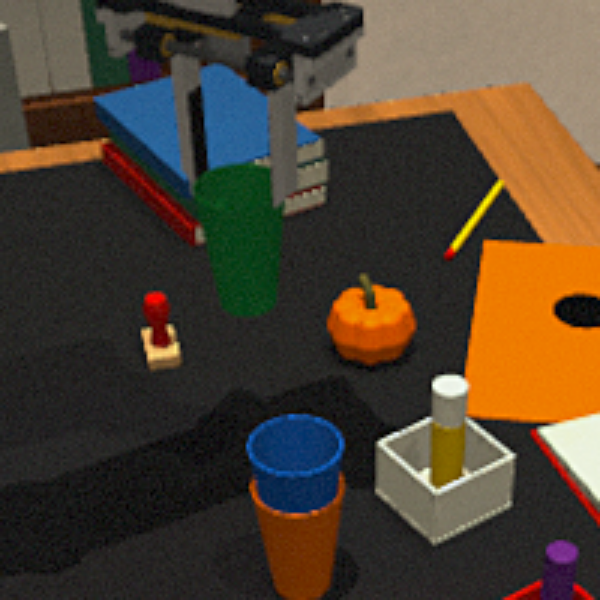

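The green cup hangs about upright. The fit was spoiled by the green book page behind it, so I'll move over the stack and refit there.

Call:
step_arm(
  deltas="0 -40 0 0 0 0 60;0 -90 0 0 0 0 60;0 -135 0 0 0 0 60;0 -158 0 0 0 0 60;0 -158 0 0 0 0 60;0 -158 0 0 0 0 60;0 -158 0 0 0 0 60",
)

```text
time: 24.88
position: [0.5027, 0.0199, 0.2309]
eef_rot: [2.903, 1.201, -0.001]
force: [0.4, 0.5, -0.6]
finger_gap: 0.708
grasp_force: 12.0
```

```bash
python3 - <<'E'
from h import *
HUE["blue"]=(100,128)
S=cam("side")
st=sensors.read_state();p=st["position"];print(np.round(p,4),st["finger_gap"])
uv=proj(S,[p[0],p[1],p[2]-.02]);m=mask(S["frame"],"green",[uv[0]-25,uv[1]-30,uv[0]+25,uv[1]+30],8)
def rot(a,b):return CUP@cv2.Rodrigues(np.array([a,b,0.]))[0].T
report("green",fit(CUP,[(S,m)],p[:2],z0=p[2]-.0713))
L=sorted((round(np.abs(f[1]).mean(),2),a,b,*np.round(f[0],4)) for a in(-.06,-.03,0,.03,.06) for b in(-.06,-.03,0,.03,.06) for f in[fit(rot(a,b),[(S,m)],p[:2],z0=p[2]-.0713)])
print(L[:4])
TOP=np.r_[circ(.02975,.062),circ(.0345,.1)]
uv=proj(S,[.503,.0186,.12]);mb=mask(S["frame"],"blue",[uv[0]-22,uv[1]-25,uv[0]+22,uv[1]+25])
report("blue",fit(TOP,[(S,mb)],[.503,.0186],z0=.038))
report("orange",fit(CUP,[(S,mask(S["frame"],"orange",[255,174,290,224]))],[.503,.0186]))
cv2.imwrite("pics/c8.png",cv2.resize(S["frame"][70:240,200:360],(564,600))[:,:,::-1])
E
```

```text
[0.5027 0.0198 0.2309] 0.711380093802811
green [0.5018 0.0206] res/cam mean|.| [0.55]
[(np.float64(0.44), 0.03, -0.03, np.float64(0.5031), np.float64(0.0216)), (np.float64(0.45), 0, -0.03, np.float64(0.5032), np.float64(0.0205)), (np.float64(0.46), 0.03, -0.06, np.float64(0.5048), np.float64(0.0216)), (np.float64(0.46), 0.06, -0.06, np.float64(0.5047), np.float64(0.0227))]
blue [0.5023 0.0171] res/cam mean|.| [0.37]
orange [0.5024 0.0152] res/cam mean|.| [0.9]
```

View pics/c8.png

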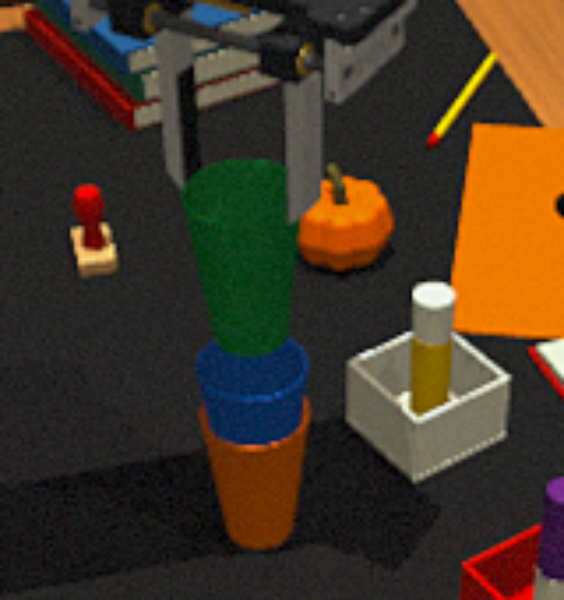

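Green is upright within about 2° and 1–3 mm to +y of the stack, so I'll correct by 2 mm and lower.

Call:
step_arm(
  deltas="0 -2 -20 0 0 0 60;0 -2 -40 0 0 0 60;0 -2 -56 0 0 0 60;0 -2 -66 0 0 0 60;0 -2 -72 0 0 0 60;0 -2 -76 0 0 0 60;0 -2 -78 0 0 0 60;0 -2 -78 0 0 0 60",
)

```text
time: 25.92
position: [0.5027, 0.0168, 0.1532]
eef_rot: [-2.904, -1.198, -0.0]
force: [0.1, -1.2, -0.7]
finger_gap: 0.711
grasp_force: 12.0
```

Call:
step_arm(
  deltas="0 1 -2 0 0 0 60;0 1 -4 0 0 0 60;0 1 -5 0 0 0 60;0 1 -6 0 0 0 60;0 1 -6 0 0 0 60",
)

```text
time: 26.55
position: [0.5029, 0.018, 0.1473]
eef_rot: [-2.904, -1.198, -0.001]
force: [-1.0, 1.0, 3.8]
finger_gap: 0.71
grasp_force: 12.0
```

Contact came at the expected height of 0.147 m. Releasing and retreating.

Call:
step_arm(
  deltas="0 0 0 0 0 0 72;0 0 0 0 0 0 80;0 0 0 0 0 0 94;0 0 0 0 0 0 94;0 0 0 0 0 0 94;0 0 30 0 0 0 94;0 0 70 0 0 0 94;0 0 110 0 0 0 94;0 60 120 0 0 0 94;0 120 120 0 0 0 94;0 180 120 0 0 0 94;0 230 120 0 0 0 94;0 230 120 0 0 0 94;0 230 120 0 0 0 94",
)

```text
time: 28.3
position: [0.5027, 0.2471, 0.2669]
eef_rot: [2.904, 1.198, -0.001]
force: [-0.4, -1.4, -1.0]
finger_gap: 0.996
grasp_force: 0.0
```

```bash
python3 - <<'E'
from h import *
HUE["blue"]=(100,128)
S=cam("side");T=cam("top")
TOP=np.r_[circ(.02975,.062),circ(.0345,.1)]
for n,z in(("blue",.038),("green",.076)):
    for c,k in((S,"side"),(T,"top")):
        uv=proj(c,[.503,.0186,z+.08]);
        try:report(n+k,fit(TOP,[(c,mask(c["frame"],n,[uv[0]-22,uv[1]-25,uv[0]+22,uv[1]+25]))],[.503,.0186],z0=z))
        except Exception as e: print(n,k,"none")
g=mask(S["frame"],"green",[*(proj(S,[.503,.0186,.15])-25),*(proj(S,[.503,.0186,.15])+25)])
r=fit(TOP,[(S,g)],[.503,.0186],z0=.086);report("green z+10",r)
a=cv2.resize(S["frame"][90:290,200:400],(400,400));b=cv2.copyMakeBorder(cv2.resize(T["frame"][130:290,160:400],(399,266)),0,134,0,0,0)
cv2.imwrite("pics/c9.png",np.hstack([a,b])[:,:,::-1])
E
```

```text
blueside [0.502  0.0156] res/cam mean|.| [0.78]
bluetop [0.4849 0.018 ] res/cam mean|.| [6.46]
greenside [0.5027 0.0187] res/cam mean|.| [0.62]
greentop [0.5019 0.0183] res/cam mean|.| [0.38]
green z+10 [0.5001 0.0062] res/cam mean|.| [0.37]
```

View pics/c9.png

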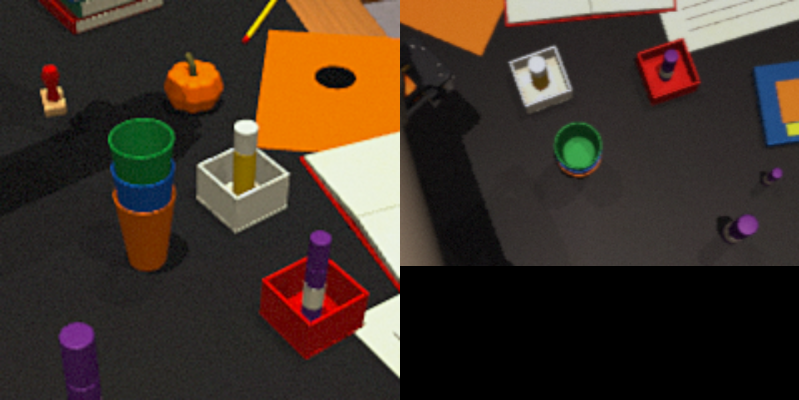

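The stack is straight and fully home, with side and top fits agreeing at a green cup height of 0.076 m. Both sticks are standing, and the pumpkin, stamp and book haven't moved. Handing in.

```bash
python3 -c "
from h import *
print(workorder.job_done())"
```

```text
the job is handed in; nothing more can be done
None
```

The job is handed in at about 28 s: the glue stick stands in the white bin, the marker in the red bin, and blue then green are nested straight and fully home in the orange cup, which stayed where it was.

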